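# Clear a stone off the specimen case and hold its lid open for a customer

### The job

An orange agate is lying on the closed clear lid of the wooden specimen case. With a light grip, so as not to chip it, take the agate off and set it down gently in the middle of the empty wooden stand; then raise the lid by its brass pull to 50 degrees from closed and keep holding it there, so that a customer can look at the stones inside: the lid falls shut if it is let go. Never let the lid drop, leave the other things on the table where they are, and finish while still holding the lid open by the pull.

Things in the scene. Friction and masses are not known exactly. Their poses are not given: they have to be found in the camera images.
- agate: Polished orange agate, an egg-shaped irregular stone 40 x 52 x 28 mm (its own x, y, z), about 0.1 kg, friction about 0.6. It lies flat on the closed lid of the case; origin at the centre of its underside, z up. Squeezing it with more than about 30 N per finger counts as rough handling; 10 N is ample to carry it. Dropping it from more than about 1 cm or pressing it onto the stand with more than 40 N also counts as rough.
- agate_center (a point): Centre of the agate, 14 mm above its underside; orientation as the agate (x across its 40 mm width, y along its 52 mm length).
- stand: Empty reddish-brown carved wooden stand for a stone, oval, 56 x 73 x 16 mm (its own x, y, z), fixed to the table. Origin at the centre of its underside; the flat top is 16 mm above it.
- stand_top (a point): Centre of the flat top of the wooden stand, 16 mm above the table; the agate goes here, flat side down, any way round.
- case: Wooden specimen case with a clear flat lid, 142 x 190 mm on the table (its own x, y), 47 mm high to the top of the closed lid, fixed to the table. Origin at the centre of its underside. Its own -x side is the front with the brass pull; the hinge runs along its own y at the far (+x) edge.
- case_lid (a joint): Angle of the clear lid in rad: 0 closed, grows as the front edge rises (50 degrees = 0.873, end stop 1.92). Hardly any friction, no spring: the lid (about 0.15 kg) falls shut under its own weight when it is let go.
- lid_hinge (a point): Middle of the lid's hinge line, in the case's frame 70.5 mm behind (+x) the origin, 41 mm up; fixed to the case, its y axis lies along the hinge. As the lid opens, the pull moves on an arc about this line.
- pull (a point): Brass barrel pull in the middle of the lid's front edge, moves with the lid. A short bar 16 mm in diameter and 18 mm long, its length along the hinge direction (its own y), with flat ends to pinch; origin at the bar's centre, 34 mm in front of the lid's front edge on a 7 mm thick stem. It is 177 mm from the hinge line and, with the lid closed, 42.5 mm above the table and 1.5 mm above the hinge height. Its own x points to the hinge, z up when closed.
- jar_center (a point): Bystander: clear jar of green stone chips with white cap, 47 mm in diameter, 63 mm high; point 30 mm up its axis. Not to be moved.
- serpentine_center (a point): Bystander: loose green stone, 40 x 50 x 34 mm; its centre. Not to be moved.
- loupe_center (a point): Bystander: folding magnifier (loupe), 31 x 70 x 13 mm, lying flat; its centre. Not to be moved.
Not all that is in view belongs to the job. What is shaped like the agate but red is not meant.

How it is judged:
By the outcome, as a careful person would: the job done as asked, in the order asked, and still so for the second after the job is handed in, while the arm keeps its last pose, push and grip.
It also fails if it takes over 72 s, if anything falls off the work surface, if the arm or the gripper's body presses on something with over 40 N, if the wrist force passes 120 N, or if a joint passes its speed limit or range.

### The arm

A 7-joint arm with a two-finger parallel gripper is mounted at the origin on a cart in front of the work surface, level with it; the furniture and walls round the work are solid. World frame = base frame: x ahead of the robot, y to its left, z up, the work surface at z = 0. Lengths are in m, angles in rad, forces in N, time in s.
With the tool pointing down it reaches from about 0.4 to 0.875 m from the base axis. Payload 19.3 kg.
Tool frame: the origin (TCP) lies at the very end of the fingers, on their centre line; the grasp point (between the pads) lies 19 mm behind it; z points along the fingers, x is the direction in which the jaws open and shut, and the axes are right-handed (so a half turn about z gives the same grasp; the last joint's range is limited). The gripper opens to 85 mm and grips with 20 to 120 N. Pads are 22 mm wide; open, the fingers measure 114 mm over their backs; the gripper's body (76 mm by 85 mm) begins 54 mm behind the grasp point. The pads swing forward as they close: fully open they stand 13 mm farther back than shut.
Start: joints at [1.149, 0.521, -0.036, 1.599, 0.021, 1.021, -0.113], TCP at [0.215, -0.587, 0.231] pointing down, gripper open.
Joint ranges: [-2.91, 2.91], [-0.3, 2.13], [-1.5, 1.42], [0.17, 2.43], [-1.26, 4.41], [0.16, 1.93], [-2.52, 2.52]. Speed limits (rad/s): [1.89, 1.89, 2.39, 2.39, 3.01, 3.01, 3.01].

### API

Orientations are given as [roll, pitch, yaw] about the fixed x, y, z axes, in that order (R = Rz(yaw) Ry(pitch) Rx(roll)).
In Python, from workcell import bot gives the robot as it stands.
- The arm moves only by the tool jog_arm, never from a script. Its argument "increments" is a list of rows, each an object of numbers: "wx", "wy", "wz": the turn, a rotation vector about the tool's x, y, z in degrees; "x", "y", "z": the shift along the tool's x, y, z in cm; "claw": the opening in per cent of the stroke, from 0 (shut) to 100 (fully open). A call has 1 to 10 rows; each row is the pose to reach, as a shift and turn from the pose measured when the call began, along the tool's axes at that moment; what a row does not reach only later rows make up. A row lasts 1/8 s, in which the tool goes at most 62.5 mm and 10.7 degrees, less where a joint would pass 70% of its speed; a pose out of reach is approached as far as the arm can. A call with a gripper value outside its range is refused whole. The fingers move at their own pace and stop on an object; "squeeze" is the grip in N (left out, the last holds). Time passes only in rows, so rows that repeat a pose let the fingers close. It gives the time, the measured TCP pose, the force and the opening at its end, in the units of the state.
- bot.observe(): the state, without advancing time (a new reading comes with each control period).
- bot.grab_frame(name): name is "side" or "top" or "wrist"; returns a dict with "pixels" (420x560x3 uint8, red, green, blue), "fov_y" (degrees; the focal length in pixels is half the picture's height over the tangent of half this angle, whatever the lens; pixels are square), "cx", "cy" (the principal point, pixels), "origin" and "orientation" of the camera in the world. Camera axes: x right, y down, z forward; pixel columns grow to the right and rows downward; lengths in m; the calibration is good to about 2 mm. A picture is of the moment at which its call begins. There is no depth.
- bot.job_done(): hands the job in, once; it reports no verdict.
The state is a dict: "clock": time; "qpos": joint angles; "qd": joint speeds; "joint_efforts": joint torques, N m; "position": TCP position; "tool_rot": TCP orientation; "force": force on the tool from outside, world axes, zero at the start; "moment": the same for the moment, N m; "grip_width": finger opening in m.
Only numpy, scipy, OpenCV 4.12 (cv2) and the standard library are available. Lean on these libraries where they do the work, as an engineer would, in place of code of your own. Each camera call takes 0.05 s, during which the arm holds its last target.

## Working session

There is one attempt and no reset: what is moved stays moved. The work goes in short steps, Python scripts to look and compute and a tool call to move; the robot and the scene stay as the last step left them, time stands still between calls to the robot, and variables do not carry over. Pictures are saved under pics/ and viewed, and the job is handed in when it is done.

Besides the shell and the picture viewer there is one more tool, called after "Emit:" in YAML: its name, and indented under it one key for each argument. jog_arm: Moves the arm, as the interface text tells. Its arguments: {"type":"object","properties":{"increments":{"type":"array","items":{"type":"object","properties":{"wx":{"type":"number"},"wy":{"type":"number"},"wz":{"type":"number"},"x":{"type":"number"},"y":{"type":"number"},"z":{"type":"number"},"claw":{"type":"number"}}}},"squeeze":{"type":"number"}},"required":["increments"]}

```bash
mkdir -p pics; ls
python3 - <<'E'
from workcell import bot
import cv2,numpy as np,pickle
s=bot.observe();print(s)
for n in ["side","top","wrist"]:
    f=bot.grab_frame(n);pickle.dump(f,open(f'pics/{n}0.pkl','wb'))
    cv2.imwrite(f'pics/{n}0.png',f['pixels'][:,:,::-1]);print(n,f['fov_y'],f['cx'],f['cy'],f['origin'],f['orientation'])
E
```

```text
pics
{'clock': 0.0, 'qpos': array([ 1.14883204,  0.52201337, -0.03634008,  1.60001741,  0.02120523,
        1.02109838, -0.1127988 ]), 'qd': array([-9.11143879e-04,  3.95730226e-04, -1.10525912e-03, -1.78670537e-05,
        2.45513682e-05,  1.65222647e-03,  9.63900372e-04]), 'joint_efforts': array([ 1.89317703e-03, -9.27101898e+01,  1.98152415e+00, -3.69931054e+01,
        1.80624286e-02,  8.25020252e-03, -2.63600282e-05]), 'position': array([ 0.21519774, -0.5864156 ,  0.23072263]), 'tool_rot': array([ 3.14151180e+00,  1.14846456e-03, -1.21902697e+00]), 'force': array([-0.76175485,  0.42309408,  0.14561456]), 'moment': array([-0.00827272,  0.01649662,  0.01885218]), 'grip_width': 0.08539613099051375}
side 45.13866330024846 274.952329941031 203.78061727446385 [ 0.20317275 -0.92123513  0.86089544] [-2.23070418  0.00797598 -0.43238141]
top 45.89727731159577 277.28397204340024 211.35859920108888 [0.47623508 0.02729478 1.47404633] [-3.03985975e+00 -1.28235075e-03 -1.57818059e+00]
wrist 64.85712902365806 276.6566378478373 205.93873747764633 [ 0.28371843 -0.56186324  0.37464414] [ 2.85241799e+00  1.64203073e-03 -1.21995646e+00]
```

View pics/side0.png

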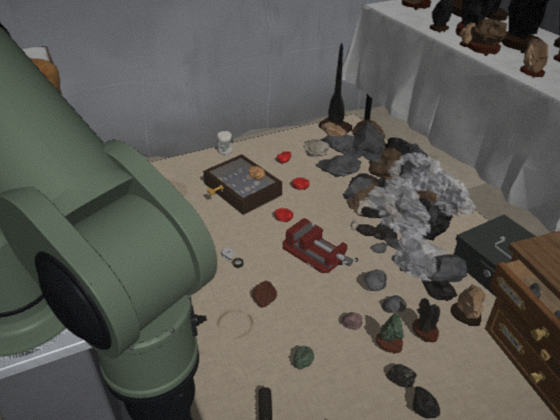

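View pics/top0.png

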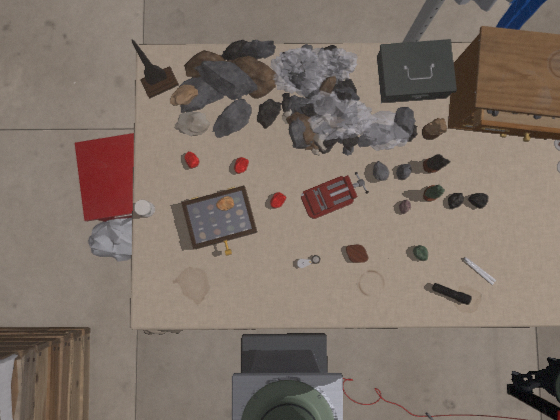

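View pics/wrist0.png

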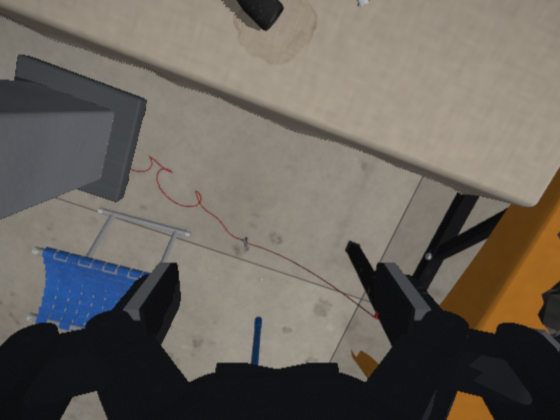

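```bash
cat > h.py <<'E'
import numpy as np,cv2,pickle
from scipy.spatial.transform import Rotation as R
def load(n): return pickle.load(open(f'pics/{n}.pkl','rb'))
def snap(bot,cam,name):
    f=bot.grab_frame(cam);pickle.dump(f,open(f'pics/{name}.pkl','wb'));cv2.imwrite(f'pics/{name}.png',f['pixels'][:,:,::-1]);return f
def K(f):
    F=f['pixels'].shape[0]/2/np.tan(np.radians(f['fov_y'])/2);return F,f['cx'],f['cy']
def ray(f,u,v):
    F,cx,cy=K(f);d=R.from_euler('xyz',f['orientation']).apply([(u-cx)/F,(v-cy)/F,1]);return np.array(f['origin']),d/np.linalg.norm(d)
def onz(f,u,v,z):
    o,d=ray(f,u,v);return o+d*(z-o[2])/d[2]
def proj(f,p):
    F,cx,cy=K(f);q=R.from_euler('xyz',f['orientation']).inv().apply(np.atleast_2d(p)-f['origin']);return np.c_[cx+F*q[:,0]/q[:,2],cy+F*q[:,1]/q[:,2]]
def tri(obs):
    A=np.zeros((3,3));b=np.zeros(3)
    for f,u,v in obs:
        o,d=ray(f,u,v);P=np.eye(3)-np.outer(d,d);A+=P;b+=P@o
    x=np.linalg.solve(A,b);print('tri',x.round(4),[ (proj(f,x)[0]-[u,v]).round(1).tolist() for f,u,v in obs]);return x
def crop(n,x0,y0,x1,y1,k,out):
    im=cv2.imread(f'pics/{n}.png')[y0:y1,x0:x1];cv2.imwrite(f'pics/{out}.png',cv2.resize(im,None,fx=k,fy=k,interpolation=cv2.INTER_CUBIC))
E
python3 -c "
from h import *
crop('top0',130,170,270,270,5.5,'topA')
crop('top0',285,230,435,275,5,'topB')
crop('side0',190,120,300,230,5.4,'sideA')
crop('side0',210,235,330,375,4.2,'sideB')
"
```

```text
(no output)
```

View pics/topA.png

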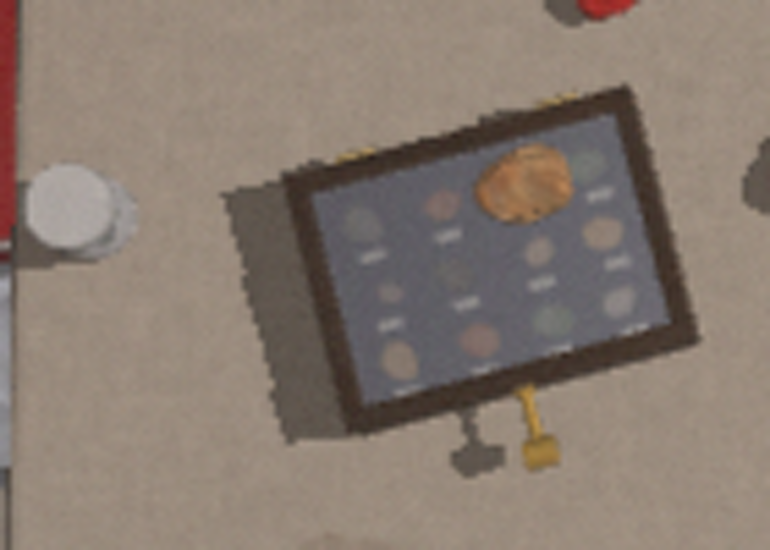

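View pics/topB.png

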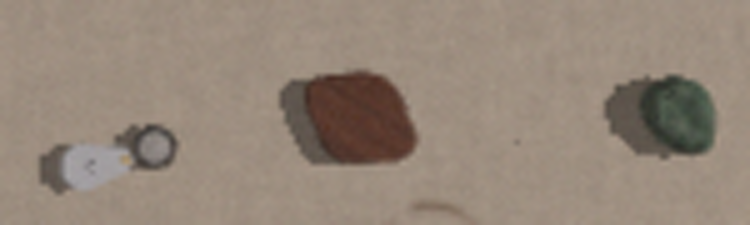

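View pics/sideA.png

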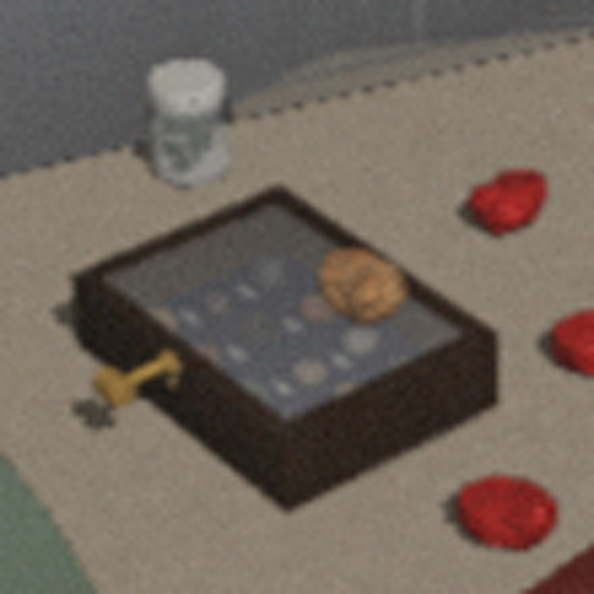

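View pics/sideB.png

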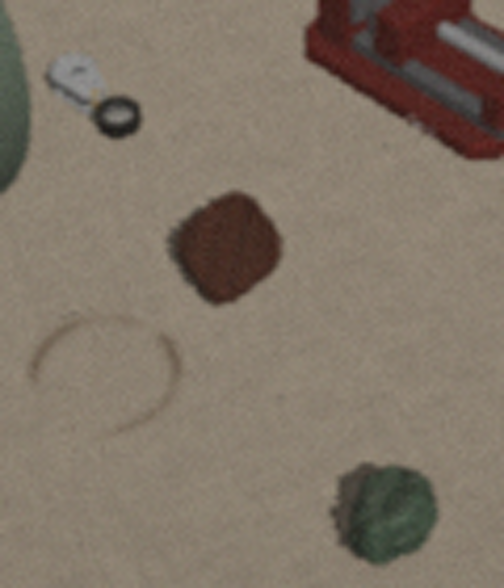

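Run:
```python
from h import *
t=load('top0');s=load('side0')
A=lambda u,v:(t,130+u/5.5-.4,170+v/5.5-.4); B=lambda u,v:(t,285+u/5-.4,230+v/5-.4)
C=lambda u,v:(s,190+u/5.4-.4,120+v/5.4-.4); D=lambda u,v:(s,210+u/4.2-.4,235+v/4.2-.4)
print('corners left-far,right-far,right-near,left-near')
c=[tri([A(287,178),C(278,188)]),tri([A(630,90),C(497,338)]),tri([A(697,340),C(289,420)]),tri([A(360,430),C(77,278)])]
c=np.array(c);print('mean',c.mean(0)); print([np.linalg.norm(c[i]-c[i-1]).round(4) for i in range(4)])
x=(c[0]+c[1]-c[2]-c[3]);print('case xaxis yaw',np.arctan2(x[1],x[0])); y=(c[0]+c[3]-c[1]-c[2]);print('y yaw-90',np.arctan2(-y[0],y[1]))
print('agate');tri([A(525,184),C(362,285)]);print(onz(*A(525,184),.061))
print('pull');tri([A(541,450),C(115,384)]);print(onz(*A(541,450),.0425))
print('stand');tri([B(360,117),D(230,246)]);print(onz(*B(360,117),.016),onz(*D(230,246),.016))
print('jar');print(onz(*A(72,207),.063));print('serp',onz(*B(680,115),.017));print('loupe',onz(*B(90,167),.006),onz(*B(153,147),.006))
```

```text
corners left-far,right-far,right-near,left-near
tri [0.6499 0.302  0.0437] [[-0.2, 0.6], [0.6, -0.1]]
tri [0.6974 0.1205 0.0425] [[-0.0, 0.0], [0.0, -0.0]]
tri [0.5655 0.0842 0.0566] [[0.2, -0.6], [-0.7, 0.1]]
tri [0.5177 0.2616 0.0461] [[-0.1, 0.3], [0.3, -0.0]]
mean [0.60760858 0.19208114 0.0472219 ]
[np.float64(0.1383), np.float64(0.1877), np.float64(0.1376), np.float64(0.184)]
case xaxis yaw 0.2828268592035
y yaw-90 0.25960732741588866
agate
tri [0.6454 0.1745 0.0577] [[-0.1, 0.2], [0.2, -0.0]]
[0.64549841 0.17405241 0.061     ]
pull
tri [0.5064 0.1675 0.0421] [[-0.1, 0.4], [0.4, -0.0]]
[0.50752762 0.16714118 0.0425    ]
stand
tri [ 0.4998 -0.208   0.0088] [[-0.1, 0.3], [0.5, -0.1]]
[ 0.50071191 -0.20720472  0.016     ] [ 0.49631    -0.21382313  0.016     ]
jar
[0.63491414 0.4094314  0.063     ]
serp [ 0.50048243 -0.39457998  0.017     ]
loupe [ 0.47271052 -0.049101    0.006     ] [ 0.48415916 -0.08637899  0.006     ]
```

```bash
cat >> h.py <<'E'
def plan(s,p,rpy,turn=None):
    """shift cm and turn deg in tool axes from the state s to pose p,rpy"""
    R0=R.from_euler('xyz',s['tool_rot']);d=R0.inv().apply(np.array(p)-s['position'])*100
    w=np.degrees((R0.inv()*R.from_euler('xyz',rpy)).as_rotvec());print('xyz cm',d.round(2),'w deg',w.round(1))
E
python3 - <<'E'
from h import *
from workcell import bot
s=bot.observe();plan(s,[.645,.175,.20],[np.pi,0,.265])
E
```

```text
xyz cm [-56.68 -66.58   3.13] w deg [ -0.   0. -85.]
```

Emit:
jog_arm:
  increments:
    - {"x": -56.7,"y": -66.6,"z": 3.1,"wz": -85}
    - {"x": -56.7,"y": -66.6,"z": 3.1,"wz": -85}
    - {"x": -56.7,"y": -66.6,"z": 3.1,"wz": -85}
    - {"x": -56.7,"y": -66.6,"z": 3.1,"wz": -85}
    - {"x": -56.7,"y": -66.6,"z": 3.1,"wz": -85}
    - {"x": -56.7,"y": -66.6,"z": 3.1,"wz": -85}
    - {"x": -56.7,"y": -66.6,"z": 3.1,"wz": -85}
    - {"x": -56.7,"y": -66.6,"z": 3.1,"wz": -85}
    - {"x": -56.7,"y": -66.6,"z": 3.1,"wz": -85}
    - {"x": -56.7,"y": -66.6,"z": 3.1,"wz": -85}
  squeeze: 20

```text
schema error: expected keys wx, wy, wz, x, y, z, claw
```

Run:
```python
from h import *
from workcell import bot
s=bot.observe();plan(s,[.645,.175,.20],[np.pi,0,.265]);print(s['position'],s['tool_rot'],s['clock'])
```

```text
xyz cm [-56.68 -66.58   3.13] w deg [ -0.   0. -85.]
[ 0.21525617 -0.5865155   0.23087616] [ 3.14155440e+00  8.18164321e-04 -1.21904272e+00] 0.15
```

All keys are required in each row.

Emit:
jog_arm:
  increments:
    - {"x": -56.7,"y": -66.6,"z": 3.1,"wx": 0,"wy": 0,"wz": -85,"claw": 100}
    - {"x": -56.7,"y": -66.6,"z": 3.1,"wx": 0,"wy": 0,"wz": -85,"claw": 100}
    - {"x": -56.7,"y": -66.6,"z": 3.1,"wx": 0,"wy": 0,"wz": -85,"claw": 100}
    - {"x": -56.7,"y": -66.6,"z": 3.1,"wx": 0,"wy": 0,"wz": -85,"claw": 100}
    - {"x": -56.7,"y": -66.6,"z": 3.1,"wx": 0,"wy": 0,"wz": -85,"claw": 100}
    - {"x": -56.7,"y": -66.6,"z": 3.1,"wx": 0,"wy": 0,"wz": -85,"claw": 100}
    - {"x": -56.7,"y": -66.6,"z": 3.1,"wx": 0,"wy": 0,"wz": -85,"claw": 100}
    - {"x": -56.7,"y": -66.6,"z": 3.1,"wx": 0,"wy": 0,"wz": -85,"claw": 100}
    - {"x": -56.7,"y": -66.6,"z": 3.1,"wx": 0,"wy": 0,"wz": -85,"claw": 100}
    - {"x": -56.7,"y": -66.6,"z": 3.1,"wx": 0,"wy": 0,"wz": -85,"claw": 100}
  squeeze: 20

```text
clock: 1.4
position: [0.5229, -0.041, 0.2091]
tool_rot: [-3.141, 0.0, 0.264]
force: [0.2, -0.5, -0.2]
grip_width: 0.0853
```

Run:
```python
from h import *
from workcell import bot
s=bot.observe();plan(s,[.645,.175,.20],[np.pi,0,.265]);print(s['position'],s['tool_rot'],s['clock'],s['qpos'])
snap(bot,'wrist','w1')
```

```text
xyz cm [ 17.43 -17.67   0.92] w deg [-0.   0.  -0.1]
[ 0.52287866 -0.04104069  0.2091052 ] [-3.14095273e+00  9.49881352e-05  2.64029067e-01] 1.4 [ 0.37816197  0.4334474  -0.54439156  1.86665502  0.27678888  0.91698443
 -0.03134726]
```

View pics/w1.png

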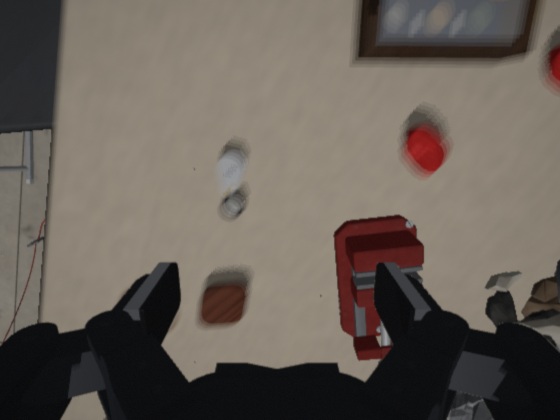

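The wrist view, taken while moving, shows the stand at (223,303), the loupe at (232,185) and the case's side at the top. I'll move on to above the agate.

Emit:
jog_arm:
  increments:
    - {"x": 17.4,"y": -17.7,"z": 0.9,"wx": 0,"wy": 0,"wz": 0,"claw": 100}
    - {"x": 17.4,"y": -17.7,"z": 0.9,"wx": 0,"wy": 0,"wz": 0,"claw": 100}
    - {"x": 17.4,"y": -17.7,"z": 0.9,"wx": 0,"wy": 0,"wz": 0,"claw": 100}
    - {"x": 17.4,"y": -17.7,"z": 0.9,"wx": 0,"wy": 0,"wz": 0,"claw": 100}
    - {"x": 17.4,"y": -17.7,"z": 0.9,"wx": 0,"wy": 0,"wz": 0,"claw": 100}
    - {"x": 17.4,"y": -17.7,"z": 0.9,"wx": 0,"wy": 0,"wz": 0,"claw": 100}
    - {"x": 17.4,"y": -17.7,"z": 0.9,"wx": 0,"wy": 0,"wz": 0,"claw": 100}
  squeeze: 20

```text
clock: 2.33
position: [0.6459, 0.1831, 0.2016]
tool_rot: [-3.138, -0.003, 0.27]
force: [-1.1, -0.2, 0.2]
grip_width: 0.0855
```

Run:
```python
from h import *
from workcell import bot
s=bot.observe();print(s['position'],s['tool_rot'],s['clock'],s['qpos'])
snap(bot,'wrist','w2')
```

```text
[0.64586851 0.18313914 0.20161999] [-3.13816052e+00 -2.95653063e-03  2.70179683e-01] 2.325 [-0.04115165  0.66899924 -0.5228201   1.47863507  0.35446551  1.08556834
 -0.36532955]
```

View pics/w2.png

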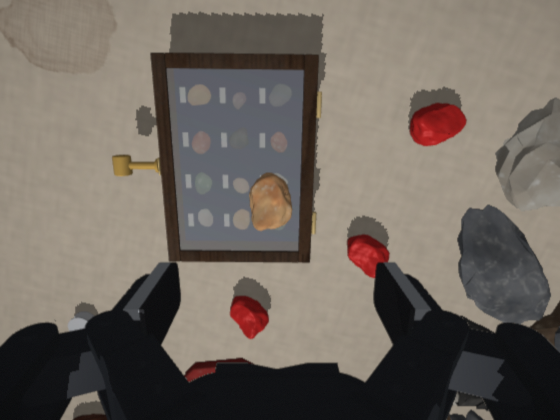

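Run:
```python
from h import *
crop('w2',100,40,340,280,2.5,'w2c')
im=cv2.imread('pics/w2.png');h=cv2.cvtColor(im,cv2.COLOR_BGR2HSV)
m=((h[...,0]>8)&(h[...,0]<20)&(h[...,1]>105)&(h[...,2]>120)).astype(np.uint8);m[:165]=0;m[240:]=0;m[:,:240]=0;m[:,300:]=0
m=cv2.morphologyEx(m,cv2.MORPH_CLOSE,np.ones((5,5)));m=cv2.morphologyEx(m,cv2.MORPH_OPEN,np.ones((3,3)))
c=max(cv2.findContours(m,0,1)[0],key=cv2.contourArea)[:,0,:]
f=load('w2')
P=np.array([onz(f,u,v,.057)[:2] for u,v in c],np.float32)
print(cv2.minAreaRect(P),cv2.fitEllipse((P*1000)),P.min(0),P.max(0))
for a in np.arange(-40,80,10):
    d=np.array([np.cos(np.radians(a)),np.sin(np.radians(a))]);q=P@d;print(a,((q.max()-q.min())*1000).round(1),end=' | ')
t=load('top0')
print();print(c.min(0),c.max(0))
tri([(t,130+541/5.5-.4,170+450/5.5-.4),(f,121,165)])
tri([(t,130+525/5.5-.4,170+184/5.5-.4),(f,270,203)])
vis=im.copy();cv2.drawContours(vis,[c[:,None]],-1,(0,255,0),1);cv2.imwrite('pics/w2v.png',cv2.resize(vis[150:260,220:330],None,fx=5,fy=5))
```

```text
((0.6425957083702087, 0.1713746041059494), (0.033714890480041504, 0.0478551872074604), 21.74601173400879) ((642.7681274414062, 169.36788940429688), (34.11153030395508, 50.068450927734375), 19.440053939819336) [0.6245364  0.14466776] [0.6639144 0.1957404]
-40 45.4 | -30 44.6 | -20 44.0 | -10 42.3 | 0 39.4 | 10 36.4 | 20 34.0 | 30 36.4 | 40 39.1 | 50 42.2 | 60 45.7 | 70 48.7 | 
[251 177] [289 229]
tri [0.5064 0.1676 0.0497] [[-0.4, 0.3], [1.0, 1.5]]
tri [0.6439 0.1738 0.0647] [[-0.1, 0.4], [1.1, 0.5]]
```

View pics/w2c.png

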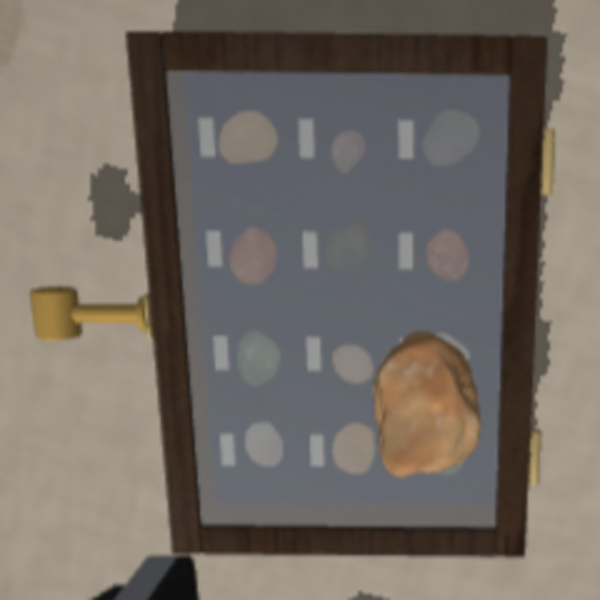

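View pics/w2v.png

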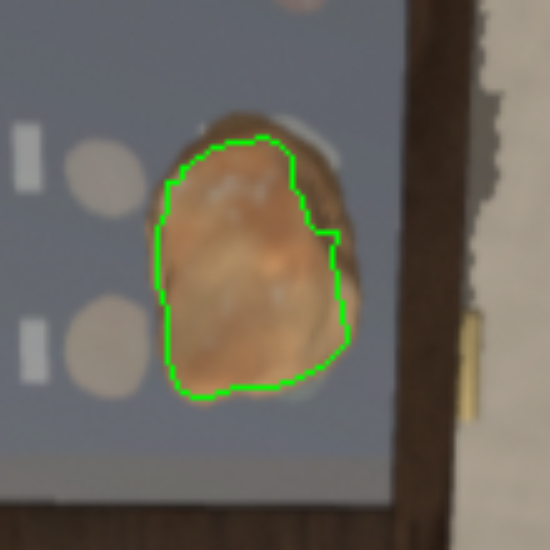

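Run:
```python
from h import *
from workcell import bot
f=load('w2');print(onz(f,270.8,201.5,.058),onz(f,270.8,201.5,.047))
s=bot.observe();print(s['position'],s['tool_rot'])
plan(s,[.645,.173,.10],[np.pi,0,.27]);plan(s,[.645,.173,.05],[np.pi,0,.27])
```

```text
[0.64358323 0.17370415 0.058     ] [0.64424825 0.17069693 0.047     ]
[0.64591366 0.18308506 0.20174337] [-3.13815052e+00 -3.13432738e-03  2.70028600e-01]
xyz cm [-0.39  0.98 10.17] w deg [-0.2 -0.2  0. ]
xyz cm [-0.4   1.   15.17] w deg [-0.2 -0.2  0. ]
```

Emit:
jog_arm:
  increments:
    - {"x": -0.4,"y": 1.0,"z": 5,"wx": -0.2,"wy": -0.2,"wz": 0,"claw": 100}
    - {"x": -0.4,"y": 1.0,"z": 10,"wx": -0.2,"wy": -0.2,"wz": 0,"claw": 100}
    - {"x": -0.4,"y": 1.0,"z": 10,"wx": -0.2,"wy": -0.2,"wz": 0,"claw": 100}
    - {"x": -0.4,"y": 1.0,"z": 10,"wx": -0.2,"wy": -0.2,"wz": 0,"claw": 100}
    - {"x": -0.4,"y": 1.0,"z": 10,"wx": -0.2,"wy": -0.2,"wz": 0,"claw": 100}
  squeeze: 20

```text
clock: 3.0
position: [0.646, 0.173, 0.1041]
tool_rot: [3.142, -0.003, 0.27]
force: [0.4, -0.2, 1.0]
grip_width: 0.0856
```

Run:
```python
from h import *
from workcell import bot
s=bot.observe();print(s['position'],s['tool_rot'],s['clock'])
snap(bot,'wrist','w3')
plan(s,[.645,.173,.05],[np.pi,0,.27])
crop('w3',140,100,420,310,2.7,'w3c')
```

```text
[0.64601773 0.17304745 0.10410408] [ 3.14157413e+00 -2.74458382e-03  2.69699743e-01] 3.0
xyz cm [-0.11 -0.02  5.41] w deg [ 0.  -0.2 -0. ]
```

View pics/w3c.png

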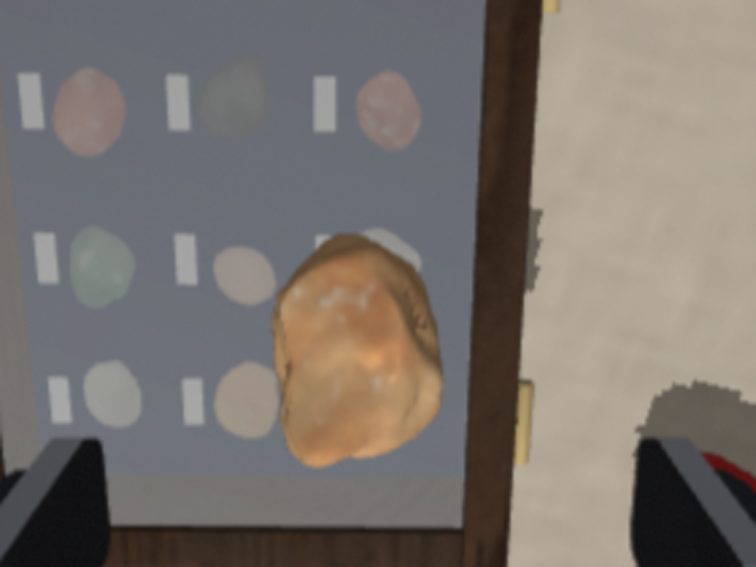

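Run:
```python
from h import *
f=load('w3');t=load('top0')
print(onz(f,272,230,.058))
tri([(t,130+525/5.5-.4,170+184/5.5-.4),(f,272,230)])
tri([(load('w2'),270.8,201.5),(f,272,230)])
```

```text
[0.64333097 0.17282257 0.058     ]
tri [0.6442 0.174  0.0617] [[-0.0, 0.4], [1.9, 0.7]]
tri [0.6429 0.1757 0.0657] [[-0.3, 0.0], [0.4, -0.0]]
```

Emit:
jog_arm:
  increments:
    - {"x": -0.3,"y": -0.1,"z": 2,"wx": 0,"wy": -0.2,"wz": 0,"claw": 100}
    - {"x": -0.3,"y": -0.1,"z": 4,"wx": 0,"wy": -0.2,"wz": 0,"claw": 100}
    - {"x": -0.3,"y": -0.1,"z": 5,"wx": 0,"wy": -0.2,"wz": 0,"claw": 100}
    - {"x": -0.3,"y": -0.1,"z": 5.4,"wx": 0,"wy": -0.2,"wz": 0,"claw": 80}
    - {"x": -0.3,"y": -0.1,"z": 5.4,"wx": 0,"wy": -0.2,"wz": 0,"claw": 65}
    - {"x": -0.3,"y": -0.1,"z": 5.4,"wx": 0,"wy": -0.2,"wz": 0,"claw": 55}
  squeeze: 20

```text
clock: 3.8
position: [0.6431, 0.1733, 0.0502]
tool_rot: [3.142, 0.0, 0.27]
force: [-0.8, 0.1, -0.3]
grip_width: 0.0466
```

Run:
```python
from h import *
from workcell import bot
s=bot.observe();print(s['position'],s['tool_rot'],s['clock'],s['grip_width'],s['force'])
snap(bot,'wrist','w4')
crop('w4',140,150,420,360,2.7,'w4c')
```

```text
[0.64311418 0.17332371 0.0502335 ] [3.14152180e+00 4.15430217e-04 2.69771967e-01] 3.8 0.046600837834110155 [-0.81121425  0.11343764 -0.27265416]
```

View pics/w4c.png

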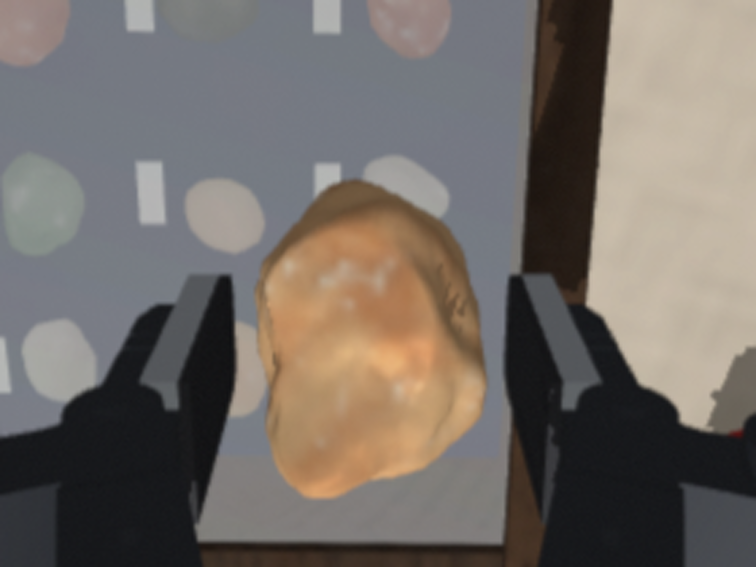

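Emit:
jog_arm:
  increments:
    - {"x": 0,"y": 0,"z": 0,"wx": 0,"wy": 0,"wz": 0,"claw": 48}
    - {"x": 0,"y": 0,"z": 0,"wx": 0,"wy": 0,"wz": 0,"claw": 43}
    - {"x": 0,"y": 0,"z": 0,"wx": 0,"wy": 0,"wz": 0,"claw": 38}
    - {"x": 0,"y": 0,"z": 0,"wx": 0,"wy": 0,"wz": 0,"claw": 34}
    - {"x": 0,"y": 0,"z": 0,"wx": 0,"wy": 0,"wz": 0,"claw": 30}
    - {"x": 0,"y": 0,"z": 0,"wx": 0,"wy": 0,"wz": 0,"claw": 30}
  squeeze: 20

```text
clock: 4.6
position: [0.6434, 0.1733, 0.0509]
tool_rot: [3.141, -0.0, 0.27]
force: [-1.4, -0.7, 6.9]
grip_width: 0.0369
```

Run:
```python
from h import *
from workcell import bot
s=bot.observe();print(s['position'],s['tool_rot'],s['clock'],s['grip_width'],s['force'])
snap(bot,'wrist','w5')
crop('w5',140,150,420,360,2.7,'w5c')
```

```text
[0.64338597 0.17332782 0.05086853] [ 3.14135714e+00 -3.49664441e-04  2.69684848e-01] 4.6 0.036857479047291405 [-1.43043499 -0.72198708  6.86015889]
```

View pics/w5c.png

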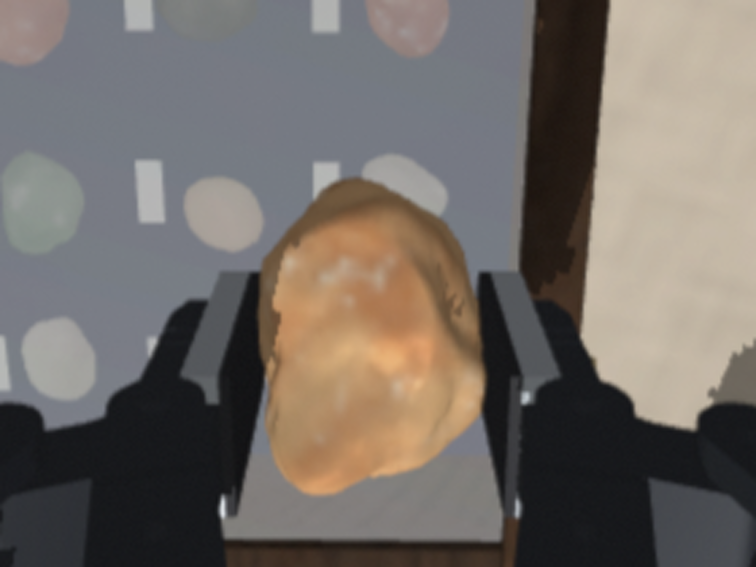

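The pads hold the stone at 37 mm with about 7 N of push. I'll lift it.

Emit:
jog_arm:
  increments:
    - {"x": 0,"y": 0,"z": -0.3,"wx": 0,"wy": 0,"wz": 0,"claw": 30}
    - {"x": 0,"y": 0,"z": -1,"wx": 0,"wy": 0,"wz": 0,"claw": 30}
    - {"x": 0,"y": 0,"z": -2,"wx": 0,"wy": 0,"wz": 0,"claw": 30}
    - {"x": 0,"y": 0,"z": -4,"wx": 0,"wy": 0,"wz": 0,"claw": 30}
    - {"x": 0,"y": 0,"z": -6,"wx": 0,"wy": 0,"wz": 0,"claw": 30}
    - {"x": 0,"y": 0,"z": -6,"wx": 0,"wy": 0,"wz": 0,"claw": 30}
  squeeze: 20

```text
clock: 5.4
position: [0.6444, 0.1736, 0.1134]
tool_rot: [3.141, -0.004, 0.269]
force: [-0.8, -0.5, -0.6]
grip_width: 0.0369
```

Run:
```python
from h import *
from workcell import bot
s=bot.observe();print(s['position'],s['tool_rot'],s['clock'],s['grip_width'],s['force'])
snap(bot,'wrist','w6');snap(bot,'side','s6')
a=cv2.imread('pics/w6.png')[150:360,140:420];b=cv2.imread('pics/s6.png')[110:230,190:300]
cv2.imwrite('pics/m6.png',np.hstack([cv2.resize(a,(480,360)),cv2.resize(b,(320,360))]))
# axis of stand from the top view: nothing here
plan(s,[.500,-.208,.13],[np.pi,0,.27])
```

```text
[0.64443666 0.17364187 0.11341325] [ 3.14137366 -0.00371657  0.26942042] 5.4 0.03688359659332988 [-0.78714482 -0.47243543 -0.58802974]
xyz cm [-24.07  32.94  -1.74] w deg [ 0.  -0.2 -0. ]
```

View pics/m6.png

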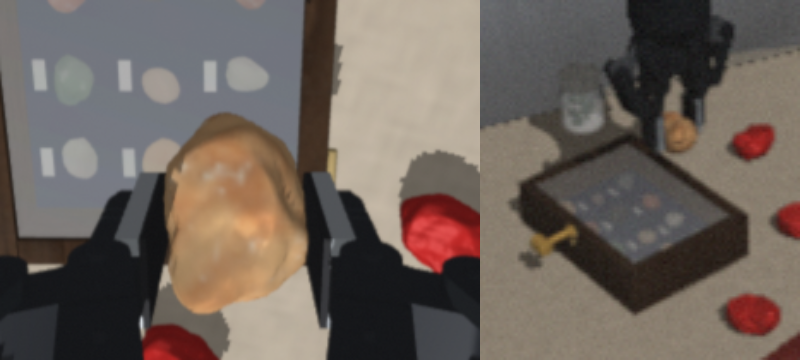

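Run:
```python
from h import *
from workcell import bot
s=bot.observe();plan(s,[.515,-.08,.20],[np.pi,0,.27])
```

```text
xyz cm [-19.11  20.99  -8.88] w deg [ 0. -0. -0.]
```

Emit:
jog_arm:
  increments:
    - {"x": 0,"y": 0,"z": -3,"wx": 0,"wy": 0,"wz": 0,"claw": 30}
    - {"x": -2,"y": 2,"z": -7,"wx": 0,"wy": 0,"wz": 0,"claw": 30}
    - {"x": -5,"y": 5.5,"z": -8.8,"wx": 0,"wy": 0,"wz": 0,"claw": 30}
    - {"x": -8,"y": 8.8,"z": -8.8,"wx": 0,"wy": 0,"wz": 0,"claw": 30}
    - {"x": -11,"y": 12,"z": -8.8,"wx": 0,"wy": 0,"wz": 0,"claw": 30}
    - {"x": -14,"y": 15.5,"z": -8.8,"wx": 0,"wy": 0,"wz": 0,"claw": 30}
    - {"x": -17,"y": 19,"z": -8.8,"wx": 0,"wy": 0,"wz": 0,"claw": 30}
    - {"x": -19,"y": 21,"z": -8.8,"wx": 0,"wy": 0,"wz": 0,"claw": 30}
    - {"x": -19.1,"y": 21,"z": -8.8,"wx": 0,"wy": 0,"wz": 0,"claw": 30}
    - {"x": -19.1,"y": 21,"z": -8.8,"wx": 0,"wy": 0,"wz": 0,"claw": 30}
  squeeze: 20

```text
clock: 6.75
position: [0.5153, -0.0795, 0.199]
tool_rot: [-3.142, -0.001, 0.27]
force: [-0.7, -0.0, -0.9]
grip_width: 0.0369
```

Run:
```python
from h import *
from workcell import bot
s=bot.observe();print(s['position'],s['tool_rot'],s['clock'],s['grip_width'],s['force'],s['qd'].round(3))
snap(bot,'wrist','w7')
```

```text
[ 0.51528207 -0.07950057  0.19901262] [-3.14153842e+00 -7.26862949e-04  2.69915225e-01] 6.75 0.03694280389339972 [-0.70679288 -0.00468605 -0.90726422] [-0.016  0.003 -0.005 -0.007 -0.     0.002 -0.   ]
```

View pics/w7.png

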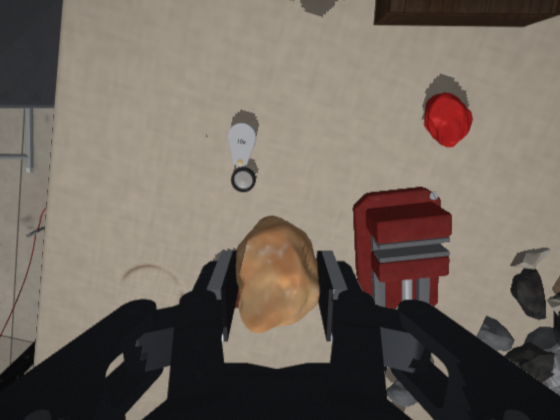

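Run:
```python
from h import *
from workcell import bot
s=bot.observe();plan(s,[.52,-.275,.20],[np.pi,0,.27])
```

```text
xyz cm [-4.8  18.99 -0.11] w deg [-0. -0.  0.]
```

Emit:
jog_arm:
  increments:
    - {"x": -0.8,"y": 3,"z": 0,"wx": 0,"wy": 0,"wz": 0,"claw": 30}
    - {"x": -1.8,"y": 7,"z": 0,"wx": 0,"wy": 0,"wz": 0,"claw": 30}
    - {"x": -2.8,"y": 11,"z": 0,"wx": 0,"wy": 0,"wz": 0,"claw": 30}
    - {"x": -3.8,"y": 15,"z": 0,"wx": 0,"wy": 0,"wz": 0,"claw": 30}
    - {"x": -4.8,"y": 19,"z": 0,"wx": 0,"wy": 0,"wz": 0,"claw": 30}
    - {"x": -4.8,"y": 19,"z": 0,"wx": 0,"wy": 0,"wz": 0,"claw": 30}
    - {"x": -4.8,"y": 19,"z": 0,"wx": 0,"wy": 0,"wz": 0,"claw": 30}
  squeeze: 20

```text
clock: 7.68
position: [0.5205, -0.2737, 0.1987]
tool_rot: [-3.141, -0.001, 0.272]
force: [-0.5, 0.7, -0.7]
grip_width: 0.037
```

Run:
```python
from h import *
from workcell import bot
s=bot.observe();print(s['position'],s['tool_rot'],s['clock'],s['grip_width'],s['force'],s['qd'].round(3))
snap(bot,'wrist','w8')
```

```text
[ 0.52048683 -0.27370748  0.19872596] [-3.14064952e+00 -9.92970266e-04  2.72008329e-01] 7.675 0.0370039319741578 [-0.51461321  0.66524414 -0.73010256] [-0.01  -0.01  -0.006  0.006  0.     0.002 -0.001]
```

View pics/w8.png

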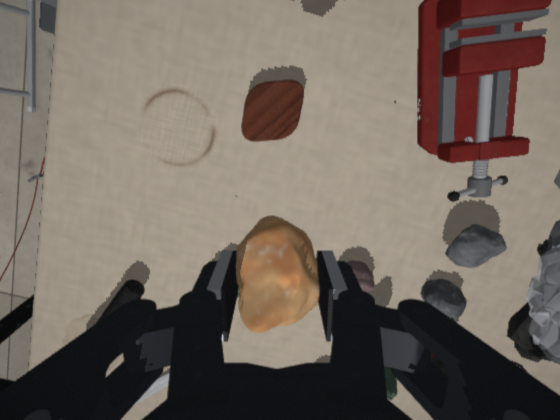

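Run:
```python
from h import *
crop('w8',220,60,330,160,6,'w8c')
f=load('w8');t=load('top0')
im=f['pixels'].astype(int);m=((im[...,0]>im[...,2]*1.55)&(im[...,0]<190)).astype(np.uint8);m[:60]=0;m[160:]=0;m[:,:225]=0;m[:,320:]=0
m=cv2.morphologyEx(m,cv2.MORPH_OPEN,np.ones((3,3)))
c=max(cv2.findContours(m,0,1)[0],key=cv2.contourArea);M=cv2.moments(c);u,v=M['m10']/M['m00'],M['m01']/M['m00'];print(u,v,c[:,0].min(0),c[:,0].max(0))
P=np.array([onz(f,a,b,.016)[:2]*1000 for a,b in c[:,0]],np.float32);print(cv2.minAreaRect(P),cv2.fitEllipse(P))
print(onz(f,u,v,.016));tri([(f,u,v),(t,356.6,253)])
s=load('side0');tri([(f,u,v),(t,356.6,253),(s,264.4,293.2)])
```

```text
272.0820391627279 110.04912221471979 [242  80] [302 140]
((497.59429931640625, -207.71282958984375), (57.34434127807617, 54.71339797973633), 15.537856101989746) ((497.8641357421875, -207.77687072753906), (50.252464294433594, 65.79090118408203), 148.7191925048828)
[ 0.49786105 -0.20698256  0.016     ]
tri [ 0.4993 -0.2067  0.0206] [[1.5, 0.2], [0.1, 0.5]]
tri [ 0.4992 -0.2077  0.0088] [[1.2, 1.1], [-0.2, 0.6], [0.1, -0.1]]
```

View pics/w8c.png

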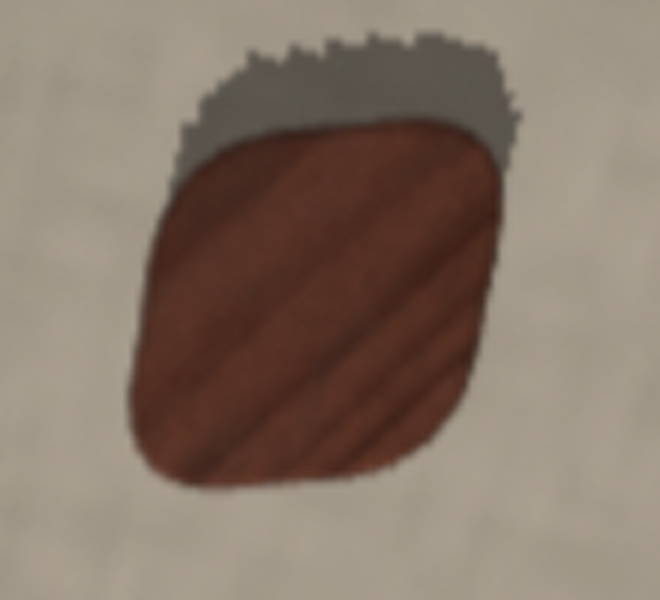

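Run:
```python
from h import *
from workcell import bot
s=bot.observe();plan(s,[.498,-.207,.20],[np.pi,0,.27]);plan(s,[.498,-.207,.03],[np.pi,0,.27])
```

```text
xyz cm [-0.38 -7.   -0.11] w deg [-0.  -0.1  0.1]
xyz cm [-0.4  -6.99 16.89] w deg [-0.  -0.1  0.1]
```

Emit:
jog_arm:
  increments:
    - {"x": -0.2,"y": -3,"z": 0,"wx": 0,"wy": 0,"wz": 0,"claw": 30}
    - {"x": -0.4,"y": -6,"z": 2,"wx": 0,"wy": 0,"wz": 0,"claw": 30}
    - {"x": -0.4,"y": -7,"z": 5,"wx": 0,"wy": 0,"wz": 0,"claw": 30}
    - {"x": -0.4,"y": -7,"z": 9,"wx": 0,"wy": 0,"wz": 0,"claw": 30}
    - {"x": -0.4,"y": -7,"z": 13,"wx": 0,"wy": 0,"wz": 0,"claw": 30}
    - {"x": -0.4,"y": -7,"z": 15,"wx": 0,"wy": 0,"wz": 0,"claw": 30}
    - {"x": -0.4,"y": -7,"z": 16.3,"wx": 0,"wy": 0,"wz": 0,"claw": 30}
    - {"x": -0.4,"y": -7,"z": 16.8,"wx": 0,"wy": 0,"wz": 0,"claw": 30}
    - {"x": -0.4,"y": -7,"z": 16.8,"wx": 0,"wy": 0,"wz": 0,"claw": 30}
  squeeze: 20

```text
clock: 8.85
position: [0.4983, -0.2067, 0.0313]
tool_rot: [-3.141, -0.002, 0.273]
force: [-0.0, 0.1, 0.1]
grip_width: 0.0368
```

Run:
```python
from h import *
from workcell import bot
s=bot.observe();print(s['position'],s['tool_rot'],s['clock'],s['grip_width'],s['force'],s['qd'].round(3))
snap(bot,'wrist','w9');snap(bot,'side','s9')
a=cv2.imread('pics/w9.png')[150:360,140:420];b=cv2.imread('pics/s9.png')[230:350,200:320]
cv2.imwrite('pics/m9.png',np.hstack([cv2.resize(a,(480,360)),cv2.resize(b,(320,360))]))
plan(s,[.498,-.207,.02],[np.pi,0,.27])
```

```text
[ 0.49829087 -0.2067361   0.03130316] [-3.14105200e+00 -1.53547043e-03  2.72935195e-01] 8.85 0.03678124296613605 [-0.02591629  0.11606329  0.07455506] [ 0.008 -0.012 -0.005 -0.004 -0.002  0.003  0.003]
xyz cm [-0.04  0.02  1.13] w deg [-0.  -0.1  0.2]
```

View pics/m9.png

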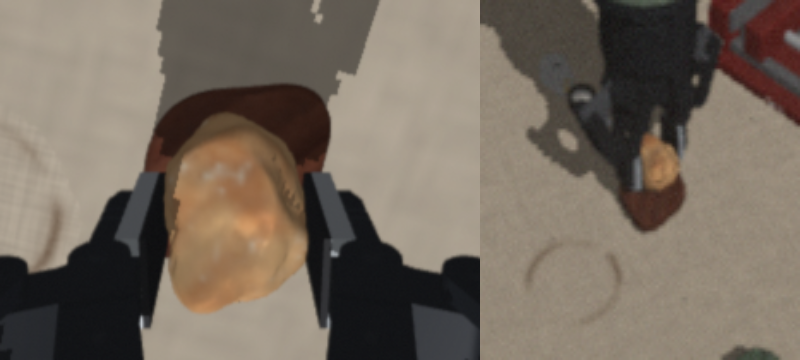

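Emit:
jog_arm:
  increments:
    - {"x": 0,"y": 0,"z": 0.4,"wx": 0,"wy": 0,"wz": 0,"claw": 30}
    - {"x": 0,"y": 0,"z": 0.7,"wx": 0,"wy": 0,"wz": 0,"claw": 30}
    - {"x": 0,"y": 0,"z": 0.9,"wx": 0,"wy": 0,"wz": 0,"claw": 30}
    - {"x": 0,"y": 0,"z": 0.9,"wx": 0,"wy": 0,"wz": 0,"claw": 30}
  squeeze: 20

```text
clock: 9.45
position: [0.4983, -0.207, 0.0224]
tool_rot: [-3.141, -0.002, 0.273]
force: [0.4, -0.2, -0.2]
grip_width: 0.0372
```

Emit:
jog_arm:
  increments:
    - {"x": 0,"y": 0,"z": 0.1,"wx": 0,"wy": 0,"wz": 0,"claw": 30}
    - {"x": 0,"y": 0,"z": 0.1,"wx": 0,"wy": 0,"wz": 0,"claw": 30}
  squeeze: 20

```text
clock: 9.7
position: [0.4983, -0.2069, 0.0214]
tool_rot: [-3.141, -0.002, 0.273]
force: [-0.0, 0.1, -1.0]
grip_width: 0.0367
```

Emit:
jog_arm:
  increments:
    - {"x": 0,"y": 0,"z": 0.1,"wx": 0,"wy": 0,"wz": 0,"claw": 30}
    - {"x": 0,"y": 0,"z": 0.1,"wx": 0,"wy": 0,"wz": 0,"claw": 30}
  squeeze: 20

```text
clock: 9.95
position: [0.4982, -0.2069, 0.0203]
tool_rot: [-3.141, -0.002, 0.273]
force: [-0.7, 0.1, -1.5]
grip_width: 0.0368
```

Emit:
jog_arm:
  increments:
    - {"x": 0,"y": 0,"z": 0.1,"wx": 0,"wy": 0,"wz": 0,"claw": 30}
    - {"x": 0,"y": 0,"z": 0.1,"wx": 0,"wy": 0,"wz": 0,"claw": 30}
  squeeze: 20

```text
clock: 10.2
position: [0.4984, -0.207, 0.0199]
tool_rot: [3.142, -0.002, 0.273]
force: [-4.1, 1.3, 15.1]
grip_width: 0.0371
```

The stone touched down at z = 0.020, with 15 N. Now I'll release it slowly.

Emit:
jog_arm:
  increments:
    - {"x": 0,"y": 0,"z": -0.05,"wx": 0,"wy": 0,"wz": 0,"claw": 46}
    - {"x": 0,"y": 0,"z": -0.05,"wx": 0,"wy": 0,"wz": 0,"claw": 52}
    - {"x": 0,"y": 0,"z": -0.05,"wx": 0,"wy": 0,"wz": 0,"claw": 60}
    - {"x": 0,"y": 0,"z": -0.05,"wx": 0,"wy": 0,"wz": 0,"claw": 80}
    - {"x": 0,"y": 0,"z": -0.05,"wx": 0,"wy": 0,"wz": 0,"claw": 100}
    - {"x": 0,"y": 0,"z": -0.05,"wx": 0,"wy": 0,"wz": 0,"claw": 100}
    - {"x": 0,"y": 0,"z": -1,"wx": 0,"wy": 0,"wz": 0,"claw": 100}
    - {"x": 0,"y": 0,"z": -4,"wx": 0,"wy": 0,"wz": 0,"claw": 100}
    - {"x": 0,"y": 0,"z": -9,"wx": 0,"wy": 0,"wz": 0,"claw": 100}
    - {"x": 0,"y": 0,"z": -12,"wx": 0,"wy": 0,"wz": 0,"claw": 100}
  squeeze: 20

```text
clock: 11.45
position: [0.4986, -0.2071, 0.1427]
tool_rot: [3.14, -0.003, 0.273]
force: [0.3, 0.2, 0.5]
grip_width: 0.0858
```

Run:
```python
from h import *
from workcell import bot
s=bot.observe();print(s['position'],s['tool_rot'],s['clock'],s['grip_width'],s['force'],s['qd'].round(3))
snap(bot,'wrist','w10');snap(bot,'side','s10')
a=cv2.imread('pics/w10.png')[150:360,140:420];b=cv2.imread('pics/s10.png')[230:350,200:320]
cv2.imwrite('pics/m10.png',np.hstack([cv2.resize(a,(480,360)),cv2.resize(b,(320,360))]))
```

```text
[ 0.49859022 -0.20710463  0.14269197] [ 3.14033365 -0.00322001  0.27270559] 11.45 0.08576046067327311 [0.26894711 0.18780423 0.46790535] [ 0.149 -0.332 -0.176 -0.148 -0.254  0.462  0.214]
```

View pics/m10.png

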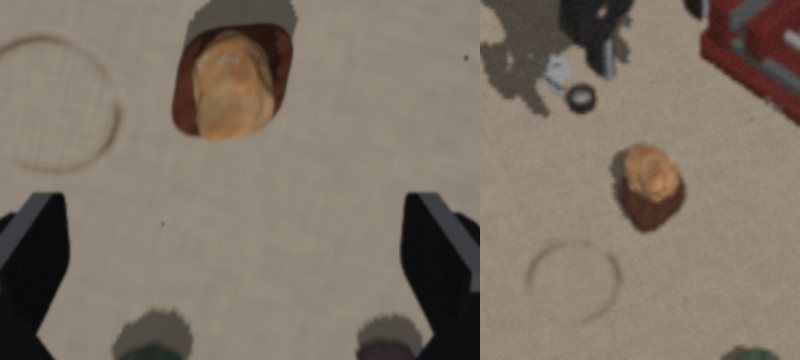

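Run:
```python
from h import *
from workcell import bot
snap(bot,'top','t10')
a=cv2.imread('pics/w10.png')[140:250,220:330];b=cv2.imread('pics/t10.png')[230:280,330:380]
cv2.imwrite('pics/m10b.png',np.hstack([cv2.resize(a,(400,400),interpolation=2),cv2.resize(b,(400,400),interpolation=2)]))
```

```text
(no output)
```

View pics/m10b.png

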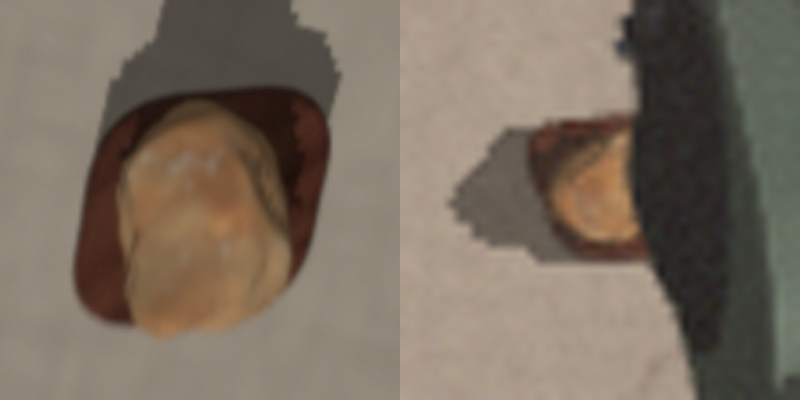

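Run:
```python
from h import *
from workcell import bot
f=load('w10');print(onz(f,220+205/3.636,140+218/3.636,.028)-onz(f,220+202/3.636,140+206/3.636,.016))
s=bot.observe();print(s['position'])
plan(s,[.505,.166,.18],[np.pi,0,-1.306]);plan(s,[.505,.166,.18],[np.pi,0,np.pi-1.306]);print(s['qpos'])
```

```text
[0.00051119 0.00061222 0.012     ]
[ 0.49881197 -0.20745989  0.14178026]
xyz cm [ 10.65 -35.8   -3.86] w deg [-0.1 -0.3 90.4]
xyz cm [ 10.65 -35.8   -3.86] w deg [  0.3  -0.1 -89.6]
[ 0.64586896  0.54249153 -0.49194813  1.89120256  0.35092252  0.7888888
  0.23651656]
```

Emit:
jog_arm:
  increments:
    - {"x": 0,"y": 0,"z": -3,"wx": 0.3,"wy": 0,"wz": -5,"claw": 100}
    - {"x": 10.6,"y": -35.8,"z": -3.8,"wx": 0.3,"wy": 0,"wz": -89.6,"claw": 100}
    - {"x": 10.6,"y": -35.8,"z": -3.8,"wx": 0.3,"wy": 0,"wz": -89.6,"claw": 100}
    - {"x": 10.6,"y": -35.8,"z": -3.8,"wx": 0.3,"wy": 0,"wz": -89.6,"claw": 100}
    - {"x": 10.6,"y": -35.8,"z": -3.8,"wx": 0.3,"wy": 0,"wz": -89.6,"claw": 100}
    - {"x": 10.6,"y": -35.8,"z": -3.8,"wx": 0.3,"wy": 0,"wz": -89.6,"claw": 100}
    - {"x": 10.6,"y": -35.8,"z": -3.8,"wx": 0.3,"wy": 0,"wz": -89.6,"claw": 100}
    - {"x": 10.6,"y": -35.8,"z": -3.8,"wx": 0.3,"wy": 0,"wz": -89.6,"claw": 100}
    - {"x": 10.6,"y": -35.8,"z": -3.8,"wx": 0.3,"wy": 0,"wz": -89.6,"claw": 100}
    - {"x": 10.6,"y": -35.8,"z": -3.8,"wx": 0.3,"wy": 0,"wz": -89.6,"claw": 100}
  squeeze: 20

```text
clock: 12.85
position: [0.5041, 0.1658, 0.1787]
tool_rot: [-3.141, -0.002, 1.835]
force: [-0.7, -0.1, 0.7]
grip_width: 0.085
```

Run:
```python
from h import *
from workcell import bot
s=bot.observe();print(s['position'],s['tool_rot'],s['clock'],s['qpos'],s['qd'].round(2))
plan(s,[.505,.166,.18],[np.pi,0,np.pi-1.306])
```

```text
[0.50407834 0.16581119 0.17866077] [-3.14071697e+00 -1.88720360e-03  1.83537405e+00] 12.85 [ 0.24149252  0.59615006 -0.939191    1.86738124  0.57569272  0.97723792
  0.88170109] [-0.01 -0.02  0.02 -0.   -0.02 -0.01 -0.09]
xyz cm [-0.01  0.09 -0.13] w deg [-0.1 -0.1 -0. ]
```

Run:
```python
from h import *
from workcell import bot
snap(bot,'wrist','w11');snap(bot,'top','t11')
crop('t11',330,230,380,280,8,'t11c')
```

```text
(no output)
```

View pics/w11.png

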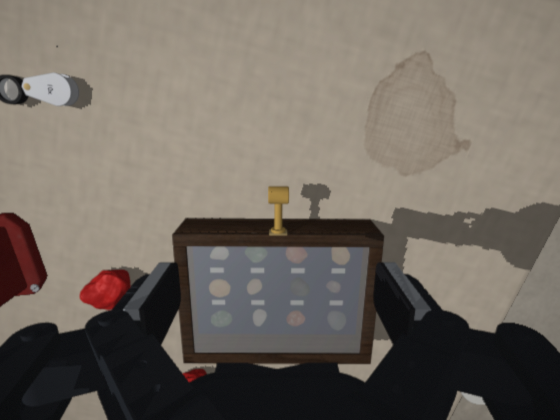

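View pics/t11c.png

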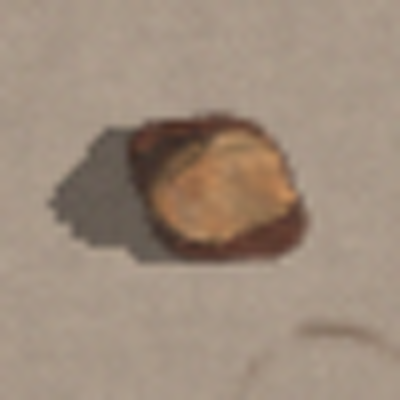

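Run:
```python
from h import *
from workcell import bot
f=load('w11');t=load('top0')
crop('w11',160,175,400,375,2.7,'w11c');crop('w11',250,175,310,235,10,'w11d')
```

```text
(no output)
```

View pics/w11d.png

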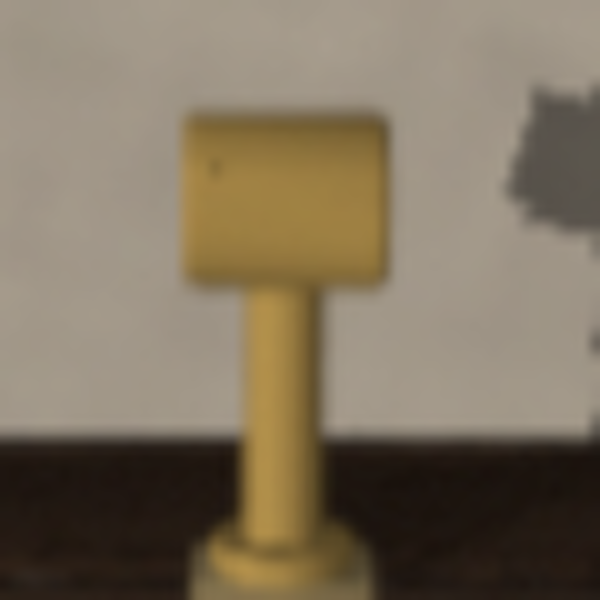

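View pics/w11c.png

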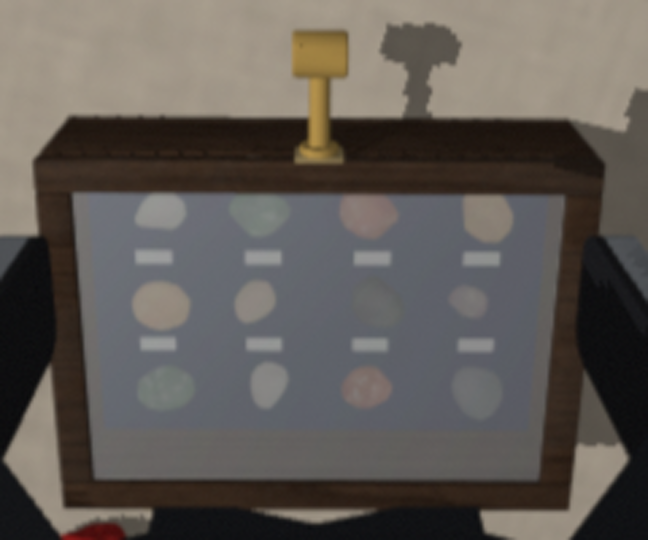

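Run:
```python
from h import *
from workcell import bot
f=load('w11');t=load('top0');w2=load('w2');s0=load('side0')
pl=onz(f,278.2,194.5,.0425);print('pull',pl)
tri([(f,278.2,194.5),(t,130+541/5.5-.4,170+450/5.5-.4)])
tri([(f,278.2,194.5),(w2,121,165)])
tri([(f,278.2,194.5),(w2,121,165),(t,228,251.4),(s0,210.9,190.7)])
c=np.array([onz(f,160+u/2.7-.3,175+v/2.7-.3,.047) for u,v in [(35,160),(603,165),(568,510),(65,507)]]);print(c,c.mean(0))
x=c[2]+c[3]-c[0]-c[1];y=c[0]+c[3]-c[1]-c[2]
print(np.arctan2(x[1],x[0]),np.arctan2(-y[0],y[1]),np.arctan2(y[0],-y[1]),[np.linalg.norm(c[i]-c[i-1]).round(4) for i in range(4)])
w=np.array([onz(w2,100+u/2.5-.3,40+v/2.5-.3,.047) for u,v in [(128,33),(173,553),(525,555),(547,38)]]);print(w,w.mean(0))
x=w[2]+w[3]-w[0]-w[1];y=w[0]+w[3]-w[1]-w[2];print(np.arctan2(x[1],x[0]),np.arctan2(-y[0],y[1]))
```

```text
pull [0.50418134 0.16724511 0.0425    ]
tri [0.5078 0.1684 0.028 ] [[0.1, 0.0], [0.0, 0.0]]
tri [0.5035 0.1672 0.045 ] [[0.2, -0.0], [0.1, 0.2]]
tri [0.5049 0.1669 0.0436] [[-0.6, 1.0], [2.2, 0.6], [-0.0, 0.9], [-0.1, -0.2]]
[[0.56261383 0.08552303 0.047     ]
 [0.51552868 0.26752409 0.047     ]
 [0.65002013 0.30347194 0.047     ]
 [0.69750318 0.12058402 0.047     ]] [0.60641645 0.19427577 0.047     ]
0.25773737550782305 -2.8880024072295263 0.25359024636026695 [np.float64(0.1394), np.float64(0.188), np.float64(0.1392), np.float64(0.189)]
[[0.51517372 0.26769486 0.047     ]
 [0.56301127 0.08511896 0.047     ]
 [0.69762722 0.1210922  0.047     ]
 [0.64942608 0.30324879 0.047     ]] [0.60630957 0.1942887  0.047     ]
0.26000840459735153 0.25746849540134686
```

Run:
```python
from h import *
from workcell import bot
s=bot.observe();plan(s,[.5038,.1672,.09],[np.pi,0,1.828]);plan(s,[.5038,.1672,.0235],[np.pi,0,1.828])
```

```text
xyz cm [ 0.15 -0.01  8.9 ] w deg [-0.  -0.1  0.2]
xyz cm [ 0.14 -0.   15.55] w deg [-0.  -0.1  0.2]
```

Emit:
jog_arm:
  increments:
    - {"x": 0.15,"y": 0,"z": 4,"wx": 0,"wy": 0,"wz": 0.2,"claw": 100}
    - {"x": 0.15,"y": 0,"z": 8,"wx": 0,"wy": 0,"wz": 0.2,"claw": 100}
    - {"x": 0.15,"y": 0,"z": 11,"wx": 0,"wy": 0,"wz": 0.2,"claw": 100}
    - {"x": 0.15,"y": 0,"z": 13.5,"wx": 0,"wy": 0,"wz": 0.2,"claw": 90}
    - {"x": 0.15,"y": 0,"z": 15,"wx": 0,"wy": 0,"wz": 0.2,"claw": 70}
    - {"x": 0.15,"y": 0,"z": 15.5,"wx": 0,"wy": 0,"wz": 0.2,"claw": 50}
    - {"x": 0.15,"y": 0,"z": 15.5,"wx": 0,"wy": 0,"wz": 0.2,"claw": 40}
    - {"x": 0.15,"y": 0,"z": 15.5,"wx": 0,"wy": 0,"wz": 0.2,"claw": 40}
  squeeze: 25

```text
clock: 13.95
position: [0.5043, 0.1674, 0.0248]
tool_rot: [3.141, -0.001, 1.828]
force: [-0.2, -0.1, -0.1]
grip_width: 0.0345
```

Run:
```python
from h import *
from workcell import bot
s=bot.observe();print(s['position'],s['tool_rot'],s['clock'],s['grip_width'],s['force'])
snap(bot,'wrist','w12')
crop('w12',140,150,420,360,2.7,'w12c')
```

```text
[0.50426412 0.16739547 0.02477165] [ 3.14072181e+00 -1.41042377e-03  1.82773046e+00] 13.95 0.034474514621317794 [-0.19199414 -0.05592009 -0.1053149 ]
```

View pics/w12c.png

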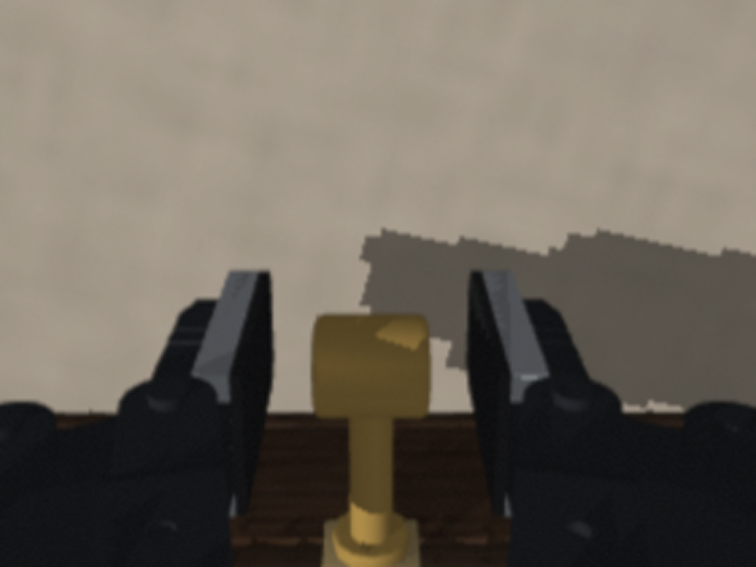

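The bar sits centred between the pads, at about (371,365) in the crop with the pads at 270 and 470. Now I'll close.

Emit:
jog_arm:
  increments:
    - {"x": 0,"y": 0,"z": 0.1,"wx": 0,"wy": 0,"wz": 0,"claw": 30}
    - {"x": 0,"y": 0,"z": 0.1,"wx": 0,"wy": 0,"wz": 0,"claw": 25}
    - {"x": 0,"y": 0,"z": 0.1,"wx": 0,"wy": 0,"wz": 0,"claw": 20}
    - {"x": 0,"y": 0,"z": 0.1,"wx": 0,"wy": 0,"wz": 0,"claw": 15}
    - {"x": 0,"y": 0,"z": 0.1,"wx": 0,"wy": 0,"wz": 0,"claw": 5}
    - {"x": 0,"y": 0,"z": 0.1,"wx": 0,"wy": 0,"wz": 0,"claw": 5}
  squeeze: 25

```text
clock: 14.75
position: [0.5042, 0.1675, 0.0238]
tool_rot: [3.141, -0.002, 1.828]
force: [-2.6, 1.0, 5.3]
grip_width: 0.0177
```

Run:
```python
from h import *
from workcell import bot
s=bot.observe();print(s['position'],s['tool_rot'],s['clock'],s['grip_width'],s['force'])
p0=s['position'];np.save('p0.npy',p0)
# arc
yaw=.257;c=np.array([.6064,.1943]);ex=np.array([np.cos(yaw),np.sin(yaw)])
r=.177;a0=np.arcsin(.0015/.177)
R0=R.from_euler('xyz',s['tool_rot'])
for th in [5,10,15,20,25,30,35,40,45,50]:
    a=a0+np.radians(th);dx=r*(np.cos(a0)-np.cos(a));dz=r*(np.sin(a)-np.sin(a0))
    d=np.r_[ex*dx,dz];print(th,(R0.inv().apply(d)*100).round(2))
```

```text
[0.50424588 0.16750858 0.02381719] [ 3.14062196e+00 -1.53579582e-03  1.82789512e+00] 14.75 0.017657748307734738 [-2.57221822  0.95059622  5.33481714]
5 [ 0.    0.08 -1.54]
10 [ 0.    0.3  -3.07]
15 [ 0.01  0.65 -4.58]
20 [ 0.01  1.12 -6.04]
25 [ 0.01  1.73 -7.46]
30 [ 0.01  2.45 -8.83]
35 [  0.02   3.3  -10.12]
40 [  0.02   4.25 -11.34]
45 [  0.02   5.3  -12.47]
50 [  0.02   6.45 -13.5 ]
```

Emit:
jog_arm:
  increments:
    - {"x": 0,"y": 0.02,"z": -0.7,"wx": 0,"wy": 0,"wz": 0,"claw": 5}
    - {"x": 0,"y": 0.08,"z": -1.54,"wx": 0,"wy": 0,"wz": 0,"claw": 5}
    - {"x": 0,"y": 0.18,"z": -2.3,"wx": 0,"wy": 0,"wz": 0,"claw": 5}
    - {"x": 0,"y": 0.3,"z": -3.07,"wx": 0,"wy": 0,"wz": 0,"claw": 5}
    - {"x": 0,"y": 0.46,"z": -3.83,"wx": 0,"wy": 0,"wz": 0,"claw": 5}
    - {"x": 0,"y": 0.65,"z": -4.58,"wx": 0,"wy": 0,"wz": 0,"claw": 5}
    - {"x": 0,"y": 0.65,"z": -4.58,"wx": 0,"wy": 0,"wz": 0,"claw": 5}
  squeeze: 25

```text
clock: 15.62
position: [0.5107, 0.1692, 0.0701]
tool_rot: [3.14, -0.002, 1.828]
force: [-0.6, 2.9, -0.9]
grip_width: 0.0176
```

Run:
```python
from h import *
from workcell import bot
s=bot.observe();print(s['position'],s['tool_rot'],s['clock'],s['grip_width'],s['force'])
p0=np.load('p0.npy');print((R.from_euler('xyz',s['tool_rot']).inv().apply(s['position']-p0)*100).round(2))
snap(bot,'wrist','w13');snap(bot,'side','s13')
a=cv2.imread('pics/w13.png')[150:360,140:420];b=cv2.imread('pics/s13.png')[110:230,190:300]
cv2.imwrite('pics/m13.png',np.hstack([cv2.resize(a,(480,360)),cv2.resize(b,(320,360))]))
```

```text
[0.5106828  0.16916529 0.07013126] [ 3.14012798e+00 -1.58837875e-03  1.82771675e+00] 15.625 0.01758864469120742 [-0.59857212  2.86142293 -0.9429574 ]
[ 0.    0.67 -4.63]
```

View pics/m13.png

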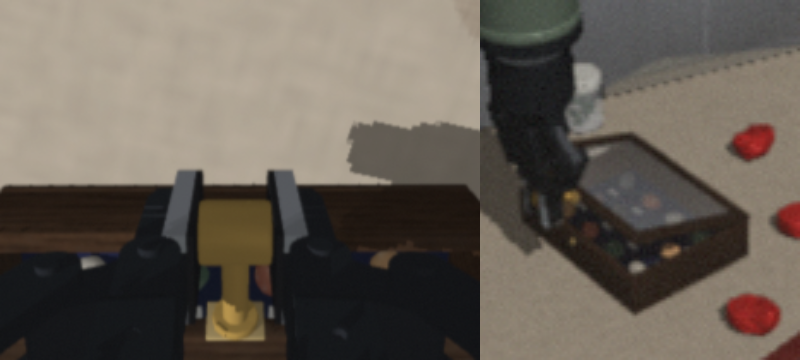

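Emit:
jog_arm:
  increments:
    - {"x": 0,"y": 0.2,"z": -0.7,"wx": 0,"wy": 0,"wz": 0,"claw": 5}
    - {"x": 0,"y": 0.45,"z": -1.41,"wx": 0,"wy": 0,"wz": 0,"claw": 5}
    - {"x": 0,"y": 0.74,"z": -2.13,"wx": 0,"wy": 0,"wz": 0,"claw": 5}
    - {"x": 0,"y": 1.06,"z": -2.83,"wx": 0,"wy": 0,"wz": 0,"claw": 5}
    - {"x": 0,"y": 1.41,"z": -3.52,"wx": 0,"wy": 0,"wz": 0,"claw": 5}
    - {"x": 0,"y": 1.78,"z": -4.2,"wx": 0,"wy": 0,"wz": 0,"claw": 5}
    - {"x": 0,"y": 2.19,"z": -4.86,"wx": 0,"wy": 0,"wz": 0,"claw": 5}
    - {"x": 0,"y": 2.63,"z": -5.49,"wx": 0,"wy": 0,"wz": 0,"claw": 5}
    - {"x": 0,"y": 2.63,"z": -5.49,"wx": 0,"wy": 0,"wz": 0,"claw": 5}
  squeeze: 25

```text
clock: 16.85
position: [0.5361, 0.1759, 0.1249]
tool_rot: [3.14, -0.002, 1.828]
force: [-3.2, 4.0, -0.8]
grip_width: 0.0175
```

Run:
```python
from h import *
from workcell import bot
s=bot.observe();print(s['position'],s['tool_rot'],s['clock'],s['grip_width'],s['force'])
p0=np.load('p0.npy');print((R.from_euler('xyz',s['tool_rot']).inv().apply(s['position']-p0)*100).round(2))
snap(bot,'wrist','w14');snap(bot,'side','s14')
a=cv2.imread('pics/w14.png')[150:360,140:420];b=cv2.imread('pics/s14.png')[110:230,190:300]
cv2.imwrite('pics/m14.png',np.hstack([cv2.resize(a,(480,360)),cv2.resize(b,(320,360))]))
```

```text
[0.53610583 0.17586608 0.12491721] [ 3.14021219e+00 -1.70999624e-03  1.82780905e+00] 16.85 0.01753313226813996 [-3.15045917  4.0205408  -0.82917008]
[  0.02   3.31 -10.11]
```

View pics/m14.png

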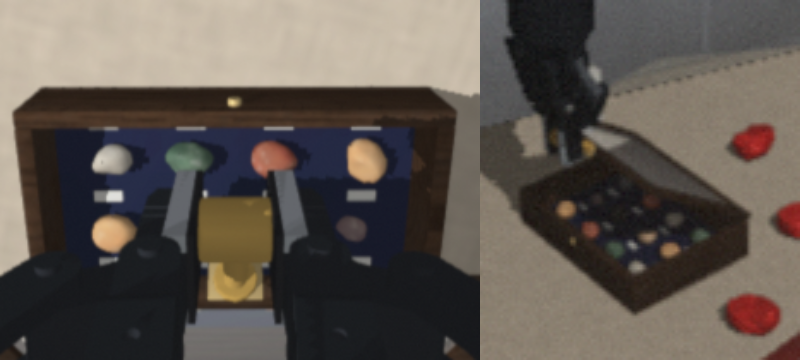

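Emit:
jog_arm:
  increments:
    - {"x": 0,"y": 0.46,"z": -0.63,"wx": 0,"wy": 0,"wz": 0,"claw": 5}
    - {"x": 0,"y": 0.94,"z": -1.23,"wx": 0,"wy": 0,"wz": 0,"claw": 5}
    - {"x": 0,"y": 1.45,"z": -1.81,"wx": 0,"wy": 0,"wz": 0,"claw": 5}
    - {"x": 0,"y": 1.99,"z": -2.36,"wx": 0,"wy": 0,"wz": 0,"claw": 5}
    - {"x": 0,"y": 2.56,"z": -2.89,"wx": 0,"wy": 0,"wz": 0,"claw": 5}
    - {"x": 0,"y": 3.14,"z": -3.39,"wx": 0,"wy": 0,"wz": 0,"claw": 5}
    - {"x": 0,"y": 3.14,"z": -3.39,"wx": 0,"wy": 0,"wz": 0,"claw": 5}
    - {"x": 0,"y": 3.14,"z": -3.39,"wx": 0,"wy": 0,"wz": 0,"claw": 5}
  squeeze: 25

```text
clock: 17.95
position: [0.566, 0.1838, 0.1584]
tool_rot: [3.141, -0.002, 1.828]
force: [-2.2, 5.2, -0.7]
grip_width: 0.0176
```

Run:
```python
from h import *
from workcell import bot
s=bot.observe();print(s['position'],s['tool_rot'],s['clock'],s['grip_width'],s['force'])
p0=np.load('p0.npy');print((R.from_euler('xyz',s['tool_rot']).inv().apply(s['position']-p0)*100).round(2))
for n,k in [('wrist','w15'),('side','s15'),('top','t15')]: snap(bot,n,k)
a=cv2.imread('pics/w15.png')[150:360,140:420];b=cv2.imread('pics/s15.png')[110:230,190:300]
cv2.imwrite('pics/m15.png',np.hstack([cv2.resize(a,(480,360)),cv2.resize(b,(320,360))]))
# angle from the pads' position: pull = p + R*(0,0,-grasp); use start as reference
yaw=.257;ex=np.array([np.cos(yaw),np.sin(yaw),0]);hinge=np.r_[.6064,.1943,.041]+.0705*ex
d=s['position']-p0;x=ex@d;z=d[2];print('angle by chord',np.degrees(2*np.arcsin(np.hypot(x,z)/2/.177)),'by z',np.degrees(np.arcsin((z+.0015)/.177))-.49,'by x',np.degrees(np.arccos((.177-x)/.177)))
q=s['position']-hinge;print('abs', ex@q, q[2]+.019)
```

```text
[0.56596703 0.18378327 0.1583825 ] [ 3.14067920e+00 -1.82549297e-03  1.82814624e+00] 17.95 0.017556021022173202 [-2.24182079  5.19703373 -0.66238435]
[  0.03   6.4  -13.45]
angle by chord 49.760806357824926 by z 49.75002838520709 by x 50.25481620175935
abs -0.11227817177707981 0.13638249862066065
```

View pics/m15.png

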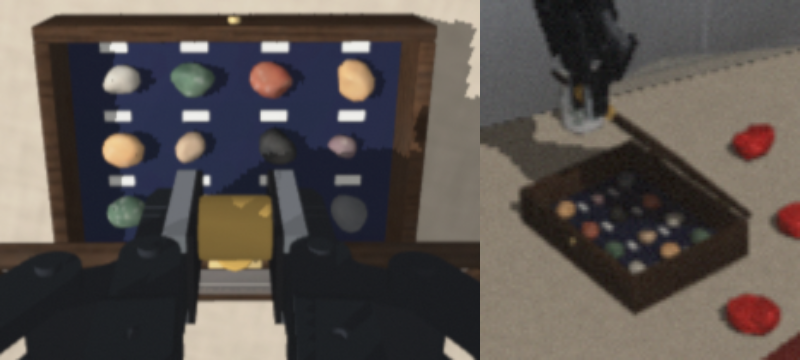

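View pics/t15.png

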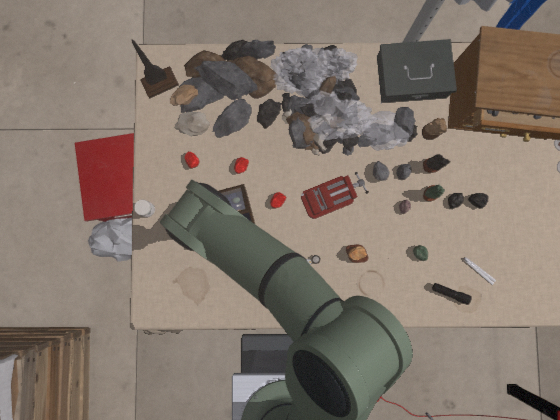

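Run:
```python
from h import *
s=load('s15');yaw=.257;ex=np.array([np.cos(yaw),np.sin(yaw),0]);ey=np.array([-np.sin(yaw),np.cos(yaw),0]);H=np.r_[.6064,.1943,.041]+.0705*ex
crop('s15',215,125,295,195,8,'s15c')
for th in [0,45,48,50,52,55]:
    a=np.radians(th);u=-ex*np.cos(a)+np.r_[0,0,1]*np.sin(a);n=ex*np.sin(a)+np.r_[0,0,1]*np.cos(a)
    print(th,[((proj(s,H+u*r-ey*.0945+n*h)[0]-[215,125])*8).round(0).tolist() for r,h in [(.143,.006),(.143,0),(0,.006)]])
```

```text
0 [[206.0, 606.0], [207.0, 621.0], [536.0, 446.0]]
45 [[306.0, 305.0], [296.0, 321.0], [545.0, 445.0]]
48 [[319.0, 286.0], [309.0, 301.0], [546.0, 446.0]]
50 [[329.0, 274.0], [318.0, 289.0], [546.0, 446.0]]
52 [[338.0, 261.0], [327.0, 276.0], [546.0, 446.0]]
55 [[353.0, 244.0], [341.0, 258.0], [547.0, 446.0]]
```

View pics/s15c.png

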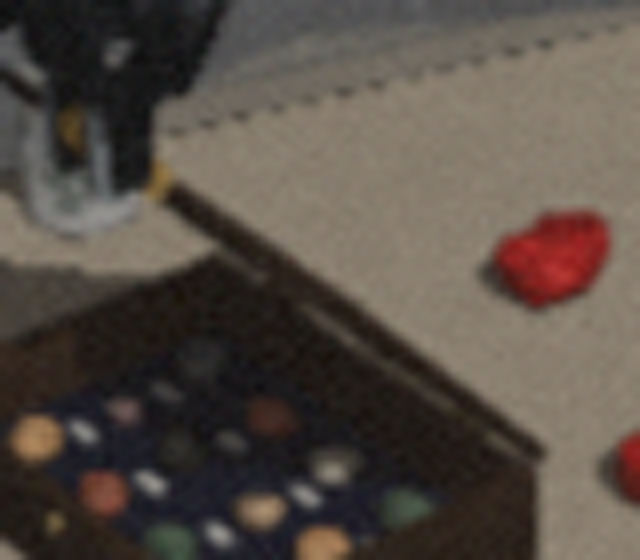

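Run:
```python
from h import *
s=load('s15');yaw=.257;ex=np.array([np.cos(yaw),np.sin(yaw),0]);ey=np.array([-np.sin(yaw),np.cos(yaw),0]);H=np.r_[.6064,.1943,.041]+.0705*ex
im0=cv2.imread('pics/s15c.png');out=[]
for th in [47,50,53]:
    im=im0.copy();a=np.radians(th);u=-ex*np.cos(a)+np.r_[0,0,1]*np.sin(a);n=ex*np.sin(a)+np.r_[0,0,1]*np.cos(a)
    for h,col in [(.006,(0,255,0)),(0,(255,255,0))]:
        q=((proj(s,[H+u*r+ey*y+n*h for r,y in [(0,-.095),(.143,-.095),(.143,.095),(0,.095)]])-[215,125]+.5)*8).astype(np.int32)
        cv2.polylines(im,[q[:,None]],True,col,1)
    out.append(cv2.resize(im[100:500],None,fx=.8,fy=.8)[:, :270 if 0 else 512])
cv2.imwrite('pics/ov.png',cv2.resize(np.vstack([np.hstack(out[:2]),np.hstack([out[2],out[2]*0])]),(800,500)))
```

```text
(no output)
```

View pics/ov.png

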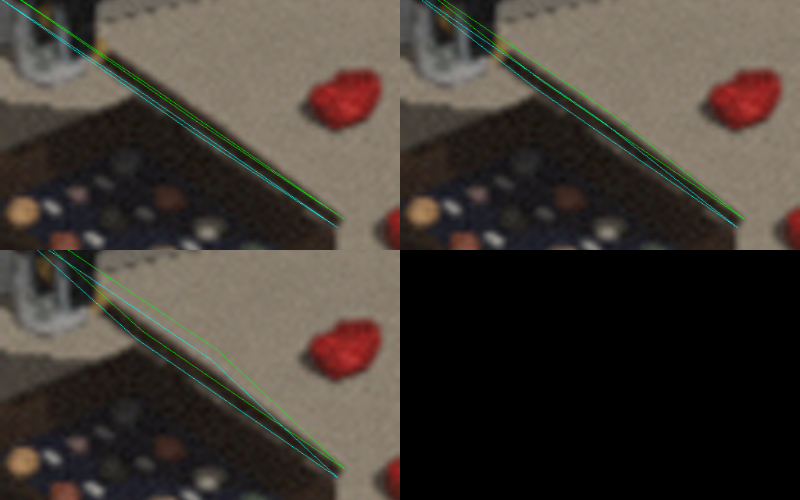

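Emit:
jog_arm:
  increments:
    - {"x": 0,"y": 0.07,"z": -0.06,"wx": 0,"wy": 0,"wz": 0,"claw": 5}
    - {"x": 0,"y": 0.07,"z": -0.06,"wx": 0,"wy": 0,"wz": 0,"claw": 5}
    - {"x": 0,"y": 0.07,"z": -0.06,"wx": 0,"wy": 0,"wz": 0,"claw": 5}
    - {"x": 0,"y": 0.07,"z": -0.06,"wx": 0,"wy": 0,"wz": 0,"claw": 5}
  squeeze: 25

```text
clock: 18.6
position: [0.5665, 0.1839, 0.1589]
tool_rot: [3.141, -0.002, 1.828]
force: [-2.3, 4.9, -1.4]
grip_width: 0.0174
```

Run:
```python
from h import *
from workcell import bot
s=bot.observe();p0=np.load('p0.npy')
ex=np.array([np.cos(.257),np.sin(.257),0]);d=s['position']-p0;x=ex@d;z=d[2]
print(s['grip_width'],s['force'],np.degrees(2*np.arcsin(np.hypot(x,z)/2/.177)),s['qd'].round(3))
f=snap(bot,'wrist','w16');g=snap(bot,'top','t16')
a=cv2.absdiff(cv2.imread('pics/t16.png'),cv2.imread('pics/top0.png'));
cv2.imwrite('pics/m16.png',np.hstack([cv2.resize(cv2.imread('pics/w16.png'),(400,300)),cv2.resize(a,(400,300))]))
```

```text
0.017416259313557877 [-2.30357466  4.85129733 -1.43911097] 50.01382928697581 [ 0.001 -0.001  0.001 -0.003 -0.     0.     0.002]
```

View pics/m16.png

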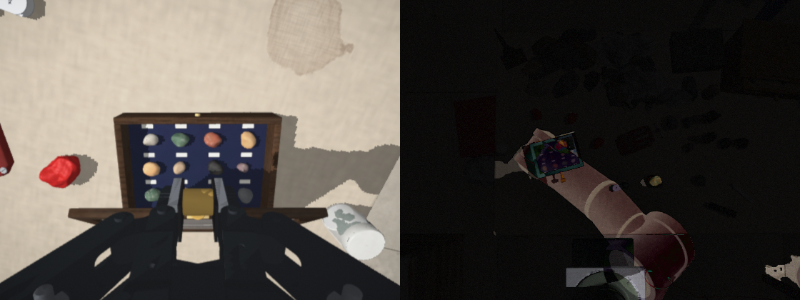

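The bar is still centred in the pads. The top-view difference shows only the arm, the lid and the agate changed. I'll hand the job in.

```bash
python3 -c "
from workcell import bot
print(bot.job_done())"
```

```text
the job is handed in; nothing more can be done
None
```

The agate is in the middle of the stand, and the arm is holding the lid open by its brass pull at about 50°. I handed the job in after about 19 s of robot time.

- **Agate:** I gripped it with 20 N and set it down with about 15 N of contact force. The wrist view put it within about 1 mm of the stand's centre, and it also looked centred from the top.
- **Lid:** I pinched the pull by its flat ends with 25 N and raised it along its arc without letting go. The arm's travel puts the lid at 50.0°, and the grip was steady with about 5 N on the tool.
- **Cross-check on the angle:** I overlaid the lid's outline on the side picture before a last nudge of about 0.25°. It fitted a degree or so below 50°, which is about what that camera can resolve. I relied on the arm's measurement.
- **Other things on the table:** comparing the top pictures from before and after shows only the arm, the lid and the agate changed. The arm partly hid the loupe in the last top view, so it was less fully checked. I didn't touch it.

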